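# Switch on, set and tare a coffee scale

### The job

Get the bench scale that carries the steel bowl ready for weighing out coffee: press the end of its green rocker switch that points away from the robot (the white bar) down until it is fully on, then tap the blue unit key, then tap the yellow tare key, each lightly with the fingertips. Leave the bowl standing where it is, do not touch it or the weighing plate, and do not press the white key. The second scale is in use: leave it and everything else on the table alone.

Things in the scene. Friction and masses are not known exactly. Their poses are not given: they have to be found in the camera images.
- scale_a: scale to get ready: white, 330 (x) x 240 (y) x 76 mm high, fixed, the steel bowl on it. Origin: centre of underside; x points from its front (keys) to its back (weighing plate), z up. The front 118 mm is a grey deck sloping 0.2 rad, lower in front; on it at y -80 mm the green rocker, -5 yellow tare key, +40 blue unit key, +85 white hold key; behind the keys a dark display 3 mm proud
- plate_a: its aluminium weighing plate, 205 x 225 x 8 mm, behind the deck, top 76 mm above the table; origin: centre of its underside
- power_a (a joint): angle of the green rocker switch of scale_a: 0 = off (the end away from the robot, with the white bar, stands up), 0.35 rad = fully on (that end pressed down). It stays where it is left; about 2 N pushes it
- power_a_on (a point): point on top of the green rocker's far half (34 x 24 mm rocker in a black bezel, about 11 mm from its pivot): press here, downwards, to switch on. The point rides with the rocker: it sinks about 4 mm from off to on
- unit_a (a joint): travel of the blue unit key of scale_a: 0 = up, 0.004 m = fully down; it counts as tapped beyond 0.0022 m. A spring key: about 1 N to start, 4.5 N at the bottom; springs back
- unit_a_top (a point): centre of the top of the blue unit key of scale_a (22 x 26 mm, standing 7 mm above the deck, neighbours 45 mm away centre to centre); it travels square to the deck and can be pressed straight down
- tare_a (a joint): travel of the yellow tare key of scale_a, same kind of key: 0 = up, 0.004 m = fully down, tapped beyond 0.0022 m
- tare_a_top (a point): centre of the top of the yellow tare key of scale_a, same size
- hold_a (a joint): travel of the white hold key of scale_a (same kind of key, not to be pressed)
- scale_b: the second scale, of the same make, with a jug standing on it, switched on and in use: not to be touched
- bowl: open stainless steel bowl, 140 mm across the rim, 55 mm high, loose on the plate of scale_a; origin: centre of its underside
- jug_b: white vacuum jug with red stopper, 240 mm high, 132 mm across, handle along its +y, standing on the plate of scale_b; origin: centre of its underside
- jug_c: white vacuum jug with black stopper, same size, standing on the table; origin: centre of its underside
- jug_d: blue vacuum jug, same size, standing on the table; origin: centre of its underside
- tin: copper-coloured coffee tin, 80 mm across, 110 mm high, on the table; origin: centre of its underside
- cup: white mug, 80 mm across, 90 mm high, on the table; origin: centre of its underside
- scoop: steel coffee scoop lying on the table, cup 50 mm across and 28 mm high, handle 105 mm long towards its -x; origin: under its cup
Things that resemble listed ones, but are neither listed nor needed, are in the scene too. Several things have the shape of the bowl; the one meant has the colours described above.

How it is judged (in metres and radians):
On the way, in this order (a step that is already met when the one before it is completed fails the run):
1. the green rocker of the scale with the bowl is switched on (value of joint power_a above 0.26 rad), for 0.05 s.
2. then the blue unit key is tapped (value of joint unit_a above 0.0022 m), for 0.03 s.
3. then the yellow tare key is tapped (value of joint tare_a above 0.0022 m), for 0.03 s.
At the end, for the whole second after the job is handed in: The green rocker is on (beyond 0.26 of 0.35 rad), the keys have sprung back (less than 1 mm down), and the bowl stands upright and still on the plate, within 8 mm of where it stood (value of joint power_a above 0.26 rad and value of joint each of unit_a, tare_a, hold_a below 0.001 m and distance of bowl from where it was at the start of the episode below 0.008 m and angle between bowl's own z axis and vertical below 0.1 rad and linear speed of bowl below 0.02 m/s); the robot touches nothing.
It fails at once if the blue or yellow key is tapped while the scale is still off (value of joint any of unit_a, tare_a above 0.0022 m and value of joint power_a below 0.26 rad).
It fails at once if the white key is pressed (value of joint hold_a above 0.0015 m).
It fails at once if the scale is pushed hard (over 20 N) instead of lightly (contact force between the arm and scale_a above 20 N).
It fails at once if the weighing plate is touched, or the bowl is touched, moved or lifted (contact force between the arm and plate_a above 0.5 N or contact force between the arm and bowl above 0.5 N or distance of bowl from where it was at the start of the episode above 0.008 m).
It fails at once if the second scale is touched, or a jug, the tin, the mug or the scoop is moved (contact force between the arm and scale_b above 0.5 N or distance of any of jug_b, jug_c, jug_d, tin, cup, scoop from where it was at the start of the episode above 0.01 m).
It also fails if it takes over 45 s, if anything falls off the work surface, if the arm or the gripper's body presses on something with over 40 N, if the wrist force passes 120 N, or if a joint passes its speed limit or range.

### The arm

A 6-joint arm with a two-finger parallel gripper is mounted at the origin on the work surface. World frame = base frame: x ahead of the robot, y to its left, z up, the work surface at z = 0. Lengths are in m, angles in degrees, forces in N, time in s.
With the tool pointing down it reaches from about 0.25 to 0.725 m from the base axis. Payload 9.7 kg.
Tool frame: the origin (TCP) lies midway between the tips of the shut fingers; the grasp point (between the pads) lies 19 mm behind it; z points along the fingers, y is the line along which they close (so a half turn about z gives the same grasp; the last joint's range is limited). The gripper opens to 85 mm and grips with 20 to 120 N. Pads are 22 mm wide; open, the fingers measure 114 mm over their backs; the gripper's body (76 mm by 85 mm) begins 54 mm behind the grasp point. The pads swing forward as they close: fully open they stand 13 mm farther back than shut.
Start: joints at [70.76, 4.979, 10.078, 95.1, 0, 90], TCP at [0.181, 0.519, 0.231] pointing down, gripper open.
Joint ranges: [-179.16, 179.16], [-48.56, 103.87], [-65.8, 70.77], [-126.05, 130.52], [-82.76, 87.17], [-180, 180]. Speed limits (degrees/s): [127.2, 127.2, 147.25, 180, 180, 180].

### API

Orientations are given as [roll, pitch, yaw] about the fixed x, y, z axes, in that order (R = Rz(yaw) Ry(pitch) Rx(roll)).
In Python, from workcell import readout, imaging, bot, spotter gives the robot as it stands.
- The arm moves only by the shell command python3 -m jog 'ROWS' [FORCE]. ROWS is JSON, a list of rows, each an object with "rotation": the turn, a rotation vector about the world's x, y, z in degrees, a list of three; "translation": the shift along the world's x, y, z in mm, a list of three; "grip": the finger opening in mm, from 0 to 85.4. In form: [{"rotation": [wx, wy, wz], "translation": [dx, dy, dz], "grip": grip}, ...]. A call has 1 to 20 rows; each row is the pose to reach, as a shift and turn from the pose commanded when the call began; what a row does not reach only later rows make up. A row lasts 1/10 s, in which the tool goes at most 50 mm and 8.59 degrees, less where a joint would pass 70% of its speed; a pose out of reach is approached as far as the arm can. A call with a gripper value outside its range is refused whole. The fingers move at their own pace and stop on an object; FORCE is the grip in N (left out, the last holds). Time passes only in rows, so rows that repeat a pose let the fingers close. It gives the time, the measured TCP pose, the force, the opening and the grip force at its end, in the units of the state.
- readout.get_obs(): the state, without advancing time (a new reading comes with each control period).
- imaging.camera(name): name is "scene" or "top"; returns (picture, depth): 480x640x3 uint8, red, green, blue; 480x640 float32, m along the optical axis (not along the pixel's ray), 0 where there is no reading.
- imaging.camera_info(name): a dict with "vertical_fov" (degrees; the focal length in pixels is half the picture's height over the tangent of half this angle, whatever the lens; pixels are square), "cx", "cy" (the principal point, pixels), "extrinsics" (4x4, takes a point from camera to world coordinates). Camera axes: x right, y down, z forward; pixel columns grow to the right and rows downward; lengths in m; the calibration is good to about 2 mm. A picture is of the moment at which its call begins. camera_info takes no time and is no camera call.
- bot.job_done(): hands the job in; it is judged then, once.
Trained networks look in the newest picture that a camera, given by its name, has taken for a name from the list of things; names that differ only in an ending like _2 or _b are one class to them, and where a whole thing is asked for, a point or a joint stands for the part that bears it (a point fixed in the world has none). Each returns a list of dicts, best first, with "confidence" (0 to 1); they miss things now and then, are a little off and sometimes report something else, mostly with a low value. They report only what shows in the picture. A call takes as long as a camera call. They do not tell look-alikes from the thing itself.
- spotter.spot_in(camera, target): "box" ([centre column, centre row, width, height] in pixels, round what is visible of it).
- spotter.mark_of(camera, target): "uv" ([column, row] in pixels: a listed point, or the origin of a listed thing).
The state is a dict: "time": time; "q": joint angles; "qd": joint speeds; "joint_efforts": joint torques, N m; "ee_pos": TCP position; "tcp_rot": TCP orientation; "wrist_force": force on the tool from outside, world axes, zero at the start; "torque": the same for the moment, N m; "opening": finger opening in m; "grasp_force": force on a finger pad.
Only numpy, scipy, OpenCV 4.12 (cv2) and the standard library are available. Lean on these libraries where they do the work, as an engineer would, in place of code of your own. Each camera call takes 0.05 s, during which the arm holds its last target. There are 200 camera calls.

## Working session

There is one attempt and no reset: what is moved stays moved. The work goes in short steps, Python scripts to look and compute and a shell command to move; the robot and the scene stay as the last step left them, time stands still between calls to the robot, and variables do not carry over. Pictures are saved under pics/ and viewed, at most 10 in all, crops included, and the job is handed in when it is done.

```bash
mkdir -p pics; cat > h.py <<'E'
import numpy as np, cv2
from workcell import readout, imaging, bot, spotter
def world(cam,uv,d):
    i=imaging.camera_info(cam); f=240/np.tan(np.radians(i["vertical_fov"]/2))
    u,v=uv; p=np.array([(u-i["cx"])/f*d,(v-i["cy"])/f*d,d,1]); return (np.array(i["extrinsics"])@p)[:3]
def dep(D,uv,r=2):
    u,v=map(int,np.round(uv)); w=D[max(v-r,0):v+r+1,max(u-r,0):u+r+1]; w=w[w>0]; return float(np.median(w)) if w.size else 0
E
python3 - <<'E'
from h import *
for c in("scene","top"):
    im,D=imaging.camera(c); cv2.imwrite(f"pics/{c}0.png",im[:,:,::-1]); np.save(f"{c}0.npy",D)
    i=imaging.camera_info(c); print(c,i["vertical_fov"],i["cx"],i["cy"],np.round(i["extrinsics"],3).tolist())
    for t in("power_a_on","unit_a_top","tare_a_top"):
        for m in spotter.mark_of(c,t)[:3]:
            d=dep(D,m["uv"]); print(c,t,round(m["confidence"],2),np.round(m["uv"],1),np.round(world(c,m["uv"],d),4))
s=readout.get_obs(); print(s["time"],s["ee_pos"],s["tcp_rot"],s["opening"])
E
```

```text
scene 50.92965272462841 323.98561076001346 233.25142787795738 [[-0.991, 0.095, -0.098, 0.733], [0.136, 0.749, -0.649, 1.038], [0.011, -0.656, -0.755, 1.283], [0.0, 0.0, 0.0, 1.0]]
scene power_a_on 0.53 [322.7 166. ] [ 0.5338 -0.349   0.0475]
scene unit_a_top 0.43 [337.4 191.3] [ 0.4998 -0.2152  0.0434]
scene tare_a_top 0.36 [333.3 185.1] [ 0.5105 -0.2418  0.0495]
scene tare_a_top 0.19 [310.6 149. ] [ 0.5671 -0.4449  0.0522]
top 53.59068255731917 316.1654968035275 239.48712386150402 [[0.027, -0.995, 0.094, 0.43], [-0.999, -0.025, 0.025, -0.019], [-0.023, -0.095, -0.995, 1.432], [0.0, 0.0, 0.0, 1.0]]
top unit_a_top 0.64 [392.1 262.9] [ 0.4987 -0.2059  0.0491]
top tare_a_top 0.55 [407.2 258.6] [ 0.512  -0.2487  0.0533]
0.4 [0.18122988 0.51924027 0.23117588] [-1.79986887e+02  1.35942209e-03  1.60760277e+02] 0.08543263018531216
```

View pics/scene0.png

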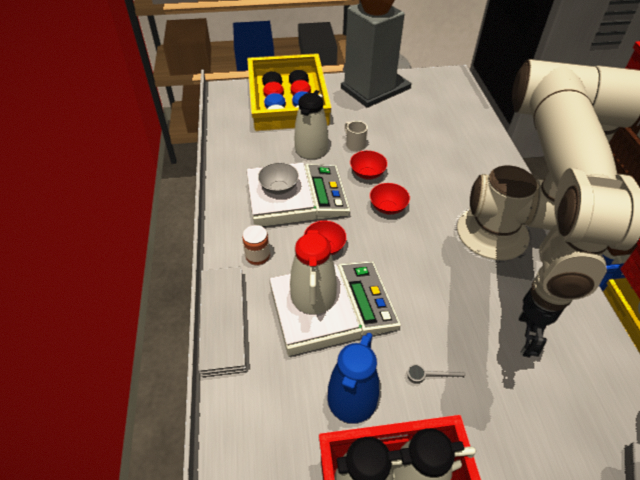

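View pics/top0.png

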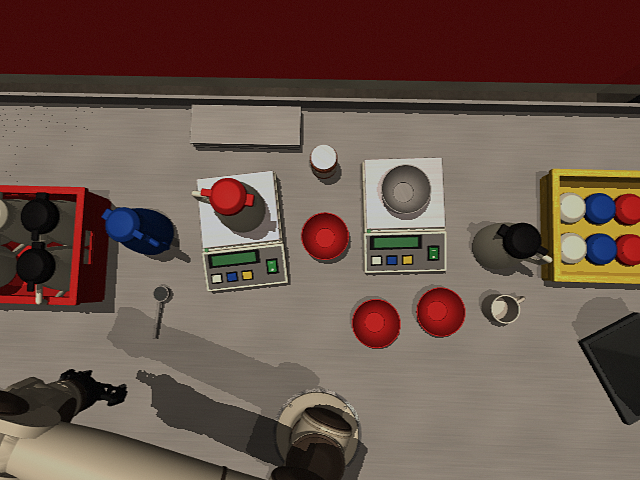

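The scene camera shows two scales. The one with the steel bowl is at top (404,215), with its rocker at about (433,254), yellow key at (407,259), blue key at (392,261) and white key at (377,262). The things that could be mistaken for it:
- **Second scale:** the one with the jug at top (243,230), rocker (272,266), blue (232,276), yellow (247,275).
- **Red bowls:** (325,237), (376,323) and (440,312).

I'm choosing the scale with the steel bowl. Next I'll check it in a close crop and measure it.

```bash
python3 - <<'E'
from h import *
R={"top":(355,150,455,285),"scene":(300,155,355,225)}
for c,(a,b,e,f) in R.items():
    im=cv2.imread(f"pics/{c}0.png"); D=np.load(f"{c}0.npy"); hsv=cv2.cvtColor(im,cv2.COLOR_BGR2HSV)
    m0=np.zeros(im.shape[:2],bool); m0[b:f,a:e]=1
    for n,lo,hi in(("yellow",(18,120,90),(35,255,255)),("blue",(100,120,60),(130,255,255)),("green",(50,120,60),(85,255,255))):
        m=((cv2.inRange(hsv,lo,hi)>0)&m0).astype(np.uint8)
        N,L,S,C=cv2.connectedComponentsWithStats(m)
        for k in range(1,N):
            if S[k,4]<12: continue
            d=float(np.median(D[(L==k)&(D>0)])); print(c,n,S[k],np.round(C[k],1),np.round(world(c,C[k],d),4))
# deck profile along column of rocker/yellow in top view
D=np.load("top0.npy")
for u in(433,407,384):
    print(u,[tuple(np.round(world("top",(u,v),dep(D,(u,v),0))*1000).astype(int)) for v in range(228,274,3)])
p=cv2.imread("pics/top0.png")[220:290,355:455]; cv2.imwrite("pics/crop.png",cv2.resize(p,None,fx=7.5,fy=7.5,interpolation=cv2.INTER_CUBIC))
E
```

```text
top yellow [403 256   9   8  70] [407.1 259.6] [ 0.5092 -0.2484  0.0529]
top blue [387 257  10   7  64] [391.4 260. ] [ 0.507  -0.2032  0.052 ]
top green [399 245  15   2  19] [406.1 245.7] [ 0.549  -0.2444  0.0568]
top green [429 247   9  12  80] [433.4 252.8] [ 0.5304 -0.3232  0.0567]
scene yellow [329 181   8   7  43] [332.8 184. ] [ 0.5114 -0.247   0.0501]
scene blue [332 190   8   6  36] [335.3 192.9] [ 0.5095 -0.201   0.0504]
scene green [319 167  11   6  39] [323.5 169.9] [ 0.5351 -0.3192  0.055 ]
scene green [314 178  14  26 215] [320.5 190.6] [ 0.5605 -0.2106  0.0586]
433 [(np.int64(602), np.int64(-321), np.int64(61)), (np.int64(594), np.int64(-322), np.int64(55)), (np.int64(584), np.int64(-320), np.int64(63)), (np.int64(575), np.int64(-320), np.int64(65)), (np.int64(567), np.int64(-321), np.int64(60)), (np.int64(559), np.int64(-322), np.int64(56)), (np.int64(551), np.int64(-323), np.int64(53)), (np.int64(541), np.int64(-321), np.int64(61)), (np.int64(533), np.int64(-322), np.int64(57)), (np.int64(524), np.int64(-323), np.int64(52)), (np.int64(516), np.int64(-322), np.int64(
[... 1052 characters left out ...]
int64(591), np.int64(-181), np.int64(53)), (np.int64(581), np.int64(-180), np.int64(59)), (np.int64(573), np.int64(-180), np.int64(59)), (np.int64(563), np.int64(-179), np.int64(68)), (np.int64(555), np.int64(-180), np.int64(59)), (np.int64(546), np.int64(-181), np.int64(60)), (np.int64(538), np.int64(-181), np.int64(56)), (np.int64(530), np.int64(-182), np.int64(52)), (np.int64(521), np.int64(-182), np.int64(47)), (np.int64(512), np.int64(-183), np.int64(46)), (np.int64(504), np.int64(-183), np.int64(46)), (np.int64(495), np.int64(-183), np.int64(42)), (np.int64(486), np.int64(-183), np.int64(47)), (np.int64(478), np.int64(-184), np.int64(39)), (np.int64(470), np.int64(-189), np.int64(-4))]
```

View pics/crop.png

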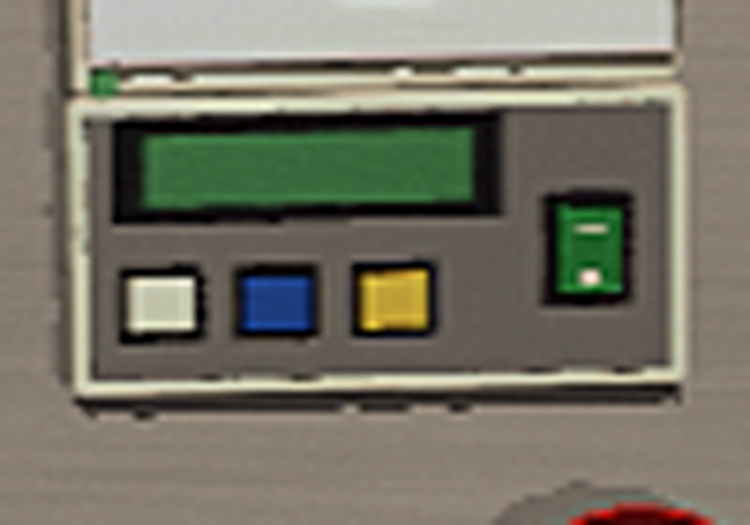

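The crop confirms the choice. It shows a grey deck with white, blue and yellow keys at crop (162,304), (277,303) and (396,298), and the green rocker at (592,248) with its white bar on the far half at (590,228). I'm moving above the rocker with the fingers shut.

```bash
python3 -m jog '[{"rotation":[0,0,-8],"translation":[20,-45,0],"grip":0},{"rotation":[0,0,-16],"translation":[40,-90,0],"grip":0},{"rotation":[0,0,-24],"translation":[60,-135,0],"grip":0},{"rotation":[0,0,-32],"translation":[80,-180,0],"grip":0},{"rotation":[0,0,-40],"translation":[100,-225,0],"grip":0},{"rotation":[0,0,-48],"translation":[120,-270,0],"grip":0},{"rotation":[0,0,-56],"translation":[140,-315,0],"grip":0},{"rotation":[0,0,-64],"translation":[160,-360,0],"grip":0},{"rotation":[0,0,-68.3],"translation":[180,-405,0],"grip":0},{"rotation":[0,0,-68.3],"translation":[200,-450,0],"grip":0},{"rotation":[0,0,-68.3],"translation":[220,-495,0],"grip":0},{"rotation":[0,0,-68.3],"translation":[240,-540,0],"grip":0},{"rotation":[0,0,-68.3],"translation":[260,-585,0],"grip":0},{"rotation":[0,0,-68.3],"translation":[280,-630,0],"grip":0},{"rotation":[0,0,-68.3],"translation":[300,-675,0],"grip":0},{"rotation":[0,0,-68.3],"translation":[320,-720,0],"grip":0},{"rotation":[0,0,-68.3],"translation":[330,-760,0],"grip":0},{"rotation":[0,0,-68.3],"translation":[345,-800,0],"grip":0},{"rotation":[0,0,-68.3],"translation":[360,-840,0],"grip":0},{"rotation":[0,0,-68.3],"translation":[360,-840,0],"grip":0}]' 20
```

```text
time: 2.4
ee_pos: [0.5418, -0.3248, 0.2282]
tcp_rot: [-179.8, -0.1, 92.3]
wrist_force: [-1.1, 0.6, -0.9]
opening: -0.0002
grasp_force: 0.0
```

```bash
python3 -m jog '[{"rotation":[0,0,0],"translation":[0,2,-30],"grip":0},{"rotation":[0,0,0],"translation":[0,2,-60],"grip":0},{"rotation":[0,0,0],"translation":[0,2,-90],"grip":0},{"rotation":[0,0,0],"translation":[0,2,-120],"grip":0},{"rotation":[0,0,0],"translation":[0,2,-140],"grip":0},{"rotation":[0,0,0],"translation":[0,2,-148],"grip":0},{"rotation":[0,0,0],"translation":[0,2,-148],"grip":0},{"rotation":[0,0,0],"translation":[0,2,-148],"grip":0}]'
python3 - <<'E'
from h import *
o=[]
for c,(u,v) in(("scene",(323,170)),("top",(420,250))):
    im,D=imaging.camera(c); np.save(f"{c}1.npy",D); p=im[v-40:v+40,u-50:u+50,::-1]; o.append(cv2.resize(p,(750,600),interpolation=cv2.INTER_CUBIC)[::1])
cv2.imwrite("pics/c1.png",cv2.resize(np.hstack(o),(800,320)))
s=readout.get_obs(); print(s["ee_pos"],s["tcp_rot"],s["q"],s["wrist_force"])
E
```

```text
time: 3.2
ee_pos: [0.5417, -0.3188, 0.0847]
tcp_rot: [179.9, 0.0, 92.5]
wrist_force: [0.8, -0.7, 0.0]
opening: 0.0001
grasp_force: 0.0
[ 0.5419209  -0.31902774  0.08496291] [1.79887725e+02 7.14257266e-02 9.24646286e+01] [-3.04857488e+01  1.52243978e+01  5.60562516e+00  8.02481632e+01
  1.13163188e-03  5.70495539e+01] [-0.11955637 -1.03402242  0.88367684]
```

View pics/c1.png

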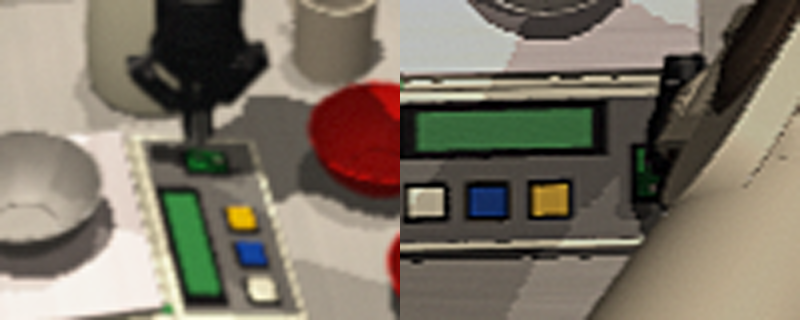

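The left half of the picture (scene camera) shows the fingertips directly above the far end of the rocker, at about crop (200,140) with the rocker at (207,160). The bowl is well clear. I'm lowering gently.

```bash
python3 -m jog '[{"rotation":[0,0,0],"translation":[0,-2,-8],"grip":0},{"rotation":[0,0,0],"translation":[0,-2,-15],"grip":0},{"rotation":[0,0,0],"translation":[0,-2,-20],"grip":0},{"rotation":[0,0,0],"translation":[0,-2,-22],"grip":0},{"rotation":[0,0,0],"translation":[0,-2,-23],"grip":0},{"rotation":[0,0,0],"translation":[0,-2,-23],"grip":0}]'
```

```text
time: 3.9
ee_pos: [0.5412, -0.3207, 0.0603]
tcp_rot: [-180.0, -0.0, 92.5]
wrist_force: [-0.1, 0.3, -0.1]
opening: -0.0001
grasp_force: 0.0
```

```bash
python3 -m jog '[{"rotation":[0,0,0],"translation":[0,0,-0.7],"grip":0},{"rotation":[0,0,0],"translation":[0,0,-1.5],"grip":0},{"rotation":[0,0,0],"translation":[0,0,-2],"grip":0},{"rotation":[0,0,0],"translation":[0,0,-2],"grip":0}]'
```

```text
time: 4.3
ee_pos: [0.5414, -0.3208, 0.0584]
tcp_rot: [180.0, 0.0, 92.5]
wrist_force: [0.9, 0.6, 1.5]
opening: 0.0002
grasp_force: 0.8
```

```bash
python3 -m jog '[{"rotation":[0,0,0],"translation":[0,0,-0.7],"grip":0},{"rotation":[0,0,0],"translation":[0,0,-1.4],"grip":0},{"rotation":[0,0,0],"translation":[0,0,-1.5],"grip":0}]'
```

```text
time: 4.6
ee_pos: [0.5415, -0.3208, 0.0579]
tcp_rot: [179.9, 0.0, 92.5]
wrist_force: [-0.7, 1.4, 9.7]
opening: -0.0003
grasp_force: 4.5
```

```bash
python3 -m jog '[{"rotation":[0,0,0],"translation":[0,0,-0.5],"grip":0},{"rotation":[0,0,0],"translation":[0,0,-1],"grip":0},{"rotation":[0,0,0],"translation":[0,0,-1],"grip":0}]'
```

```text
time: 4.9
ee_pos: [0.5416, -0.3209, 0.0578]
tcp_rot: [179.9, 0.1, 92.5]
wrist_force: [-2.5, 2.9, 14.0]
opening: -0.0001
grasp_force: 7.1
```

```bash
python3 -m jog '[{"rotation":[0,0,0],"translation":[0,0,15],"grip":0},{"rotation":[0,0,0],"translation":[0,0,40],"grip":0},{"rotation":[0,0,0],"translation":[-40,30,80],"grip":0},{"rotation":[0,0,0],"translation":[-80,60,100],"grip":0},{"rotation":[0,0,0],"translation":[-120,90,100],"grip":0},{"rotation":[0,0,0],"translation":[-120,90,100],"grip":0}]'
python3 - <<'E'
from h import *
o=[]
for c,(u,v) in(("scene",(323,175)),("top",(425,252))):
    Ds=[];I=[]
    for k in range(6):
        im,D=imaging.camera(c); Ds.append(D); I.append(im.astype(float))
    im=np.mean(I,0).astype(np.uint8); D=np.median(Ds,0)
    p=im[v-25:v+25,u-20:u+20,::-1]; o.append(cv2.resize(p,(400,500),interpolation=cv2.INTER_CUBIC))
    for t in("power_a_on","unit_a_top","tare_a_top"):
        for m in spotter.mark_of(c,t)[:2]:
            print(c,t,round(m["confidence"],2),np.round(m["uv"],1),np.round(world(c,m["uv"],dep(D,m["uv"])),4))
    if c=="top":
        for uu in(432,434,436,444): print(uu,[tuple(int(x) for x in np.round(world(c,(uu,vv),dep(D,(uu,vv),0))*1000)) for vv in range(244,264)])
cv2.imwrite("pics/c2.png",np.hstack(o))
E
```

```text
time: 5.5
ee_pos: [0.4186, -0.229, 0.1575]
tcp_rot: [180.0, 0.0, 92.5]
wrist_force: [1.8, -0.2, -0.2]
opening: -0.0001
grasp_force: 0.0
scene power_a_on 0.49 [324.  169.6] [ 0.5332 -0.3192  0.0563]
scene unit_a_top 0.59 [336.6 191.8] [ 0.5041 -0.2069  0.0495]
scene tare_a_top 0.46 [334.9 186.5] [ 0.5053 -0.2377  0.0459]
top power_a_on 0.65 [432.5 250. ] [ 0.5385 -0.3205  0.0571]
top tare_a_top 0.4 [408.1 259. ] [ 0.511  -0.2514  0.0526]
432 [(556, -319, 55), (553, -320, 55), (550, -320, 54), (547, -319, 57), (544, -319, 57), (541, -319, 59), (539, -320, 54), (536, -319, 57), (533, -319, 57), (530, -319, 57), (527, -319, 57), (524, -319, 58), (521, -319, 59), (518, -320, 55), (484, -210, 559), (481, -206, 576), (479, -205, 581), (477, -201, 596), (475, -200, 602), (473, -199, 605)]
434 [(556, -325, 56), (553, -324, 59), (551, -325, 54), (547, -325, 58), (544, -325, 57), (542, -325, 58), (539, -325, 57), (536, -325, 57), (533, -325, 57), (530, -325, 57), (527, -325, 58), (524, -325, 57), (488, -211, 566), (485, -210, 573), (483, -206, 590), (481, -205, 594), (478, -204, 599), (476, -203, 603), (474, -202, 611), (472, -201, 615)]
436 [(556, -331, 55), (553, -331, 56), (551, -331, 56), (547, -330, 59), (544, -330, 60), (542, -331, 56), (539, -331, 55), (536, -331, 56), (533, -330, 58), (530, -331, 57), (527, -330, 58), (488, -212, 582), (486, -210, 587), (484, -209, 592), (482, -208, 597), (480, -207, 603), (478, -206, 607), (476, -205, 612), (474, -204, 617), (472, -202, 622)]
444 [(557, -355, 50), (554, -354, 53), (551, -354, 54), (548, -354, 55), (546, -355, 51), (543, -355, 53), (540, -355, 52), (537, -355, 49), (534, -355, 51), (531, -356, 48), (528, -355, 51), (526, -356, 48), (523, -356, 47), (484, -222, 597), (482, -220, 605), (480, -219, 610), (478, -218, 612), (476, -218, 616), (474, -217, 618), (473, -216, 621)]
```

View pics/c2.png

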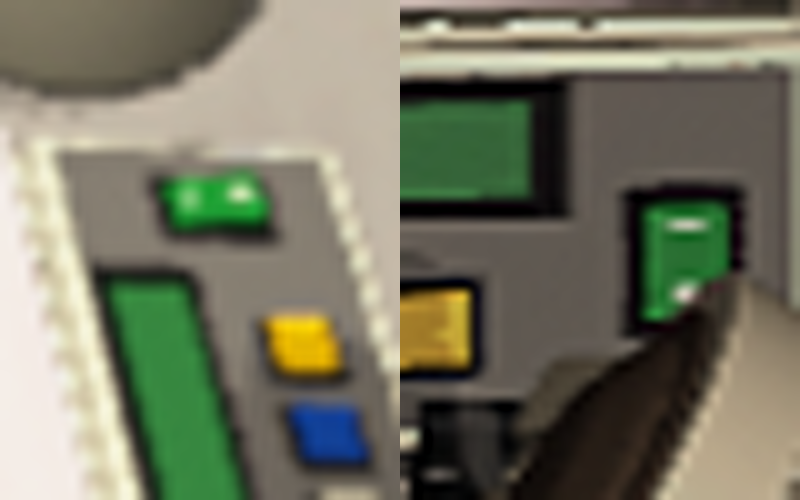

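```bash
python3 - <<'E'
from h import *
def fit(c,im,D):
    hsv=cv2.cvtColor(im,cv2.COLOR_BGR2HSV); m=cv2.inRange(hsv,(50,120,60),(85,255,255))
    a,b,e,f={"top":(427,244,442,260),"scene":(316,163,334,176)}[c]
    P=np.array([world(c,(u,v),D[v,u]) for v in range(b,f) for u in range(a,e) if m[v,u] and .4<D[v,u]])
    P=P[abs(P[:,2]-.057)<.02]; A=np.c_[P[:,:2]-[.5325,-.321],np.ones(len(P))]; k=np.linalg.lstsq(A,P[:,2],rcond=None)[0]; return len(P),np.round(k,3),np.round(P[:,0].min(),3),np.round(P[:,0].max(),3)
for c in("top","scene"):
    print(c,"before",fit(c,cv2.imread(f"pics/{c}0.png"),np.load(f"{c}0.npy")))
    X=[imaging.camera(c) for _ in range(8)]
    print(c,"now",fit(c,X[0][0][:,:,::-1].copy(),np.median([x[1] for x in X],0)))
E
```

```text
top before (80, array([ 0.355, -0.013,  0.058]), np.float64(0.516), np.float64(0.547))
top now (74, array([ 0.01 , -0.15 ,  0.056]), np.float64(0.515), np.float64(0.548))
scene before (39, array([0.375, 0.158, 0.053]), np.float64(0.515), np.float64(0.551))
scene now (40, array([0.161, 0.117, 0.054]), np.float64(0.514), np.float64(0.552))
```

The rocker's slope went from 0.355 to about 0.01, a turn of 0.345 rad, so it is fully on. In the picture it lies level, with the bar at crop (687,225). Next is the blue key.

```bash
python3 -m jog '[{"rotation":[0,0,0],"translation":[30,10,0],"grip":0},{"rotation":[0,0,0],"translation":[60,20,0],"grip":0},{"rotation":[0,0,0],"translation":[88,28,-15],"grip":0},{"rotation":[0,0,0],"translation":[88,28,-40],"grip":0},{"rotation":[0,0,0],"translation":[88,28,-65],"grip":0},{"rotation":[0,0,0],"translation":[88,28,-82],"grip":0},{"rotation":[0,0,0],"translation":[88,28,-85],"grip":0},{"rotation":[0,0,0],"translation":[88,28,-85],"grip":0},{"rotation":[0,0,0],"translation":[88,28,-85],"grip":0}]'
```

```text
time: 8.1
ee_pos: [0.5097, -0.203, 0.072]
tcp_rot: [179.9, 0.0, 92.5]
wrist_force: [0.1, 0.1, 0.9]
opening: -0.0002
grasp_force: 0.0
```

```bash
python3 -m jog '[{"rotation":[0,0,0],"translation":[-1,1,-7],"grip":0},{"rotation":[0,0,0],"translation":[-1,1,-13],"grip":0},{"rotation":[0,0,0],"translation":[-1,1,-17],"grip":0},{"rotation":[0,0,0],"translation":[-1,1,-19],"grip":0},{"rotation":[0,0,0],"translation":[-1,1,-20],"grip":0},{"rotation":[0,0,0],"translation":[-1,1,-20],"grip":0}]'
```

```text
time: 8.7
ee_pos: [0.5085, -0.2017, 0.0511]
tcp_rot: [180.0, 0.0, 92.5]
wrist_force: [-0.3, 1.1, 2.8]
opening: 0.0001
grasp_force: 1.7
```

```bash
python3 -m jog '[{"rotation":[0,0,0],"translation":[0,0,-0.7],"grip":0},{"rotation":[0,0,0],"translation":[0,0,-1.5],"grip":0},{"rotation":[0,0,0],"translation":[0,0,-1.5],"grip":0}]'
```

```text
time: 9.0
ee_pos: [0.5087, -0.2017, 0.05]
tcp_rot: [179.9, 0.0, 92.5]
wrist_force: [0.8, 1.5, 7.6]
opening: 0.0001
grasp_force: 3.4
```

```bash
python3 -m jog '[{"rotation":[0,0,0],"translation":[0,0,-0.7],"grip":0},{"rotation":[0,0,0],"translation":[0,0,-1.5],"grip":0},{"rotation":[0,0,0],"translation":[0,0,-1.5],"grip":0}]'
```

```text
time: 9.3
ee_pos: [0.509, -0.2017, 0.0496]
tcp_rot: [179.9, 0.0, 92.5]
wrist_force: [-2.3, 3.1, 15.5]
opening: -0.0003
grasp_force: 7.6
```

```bash
python3 -m jog '[{"rotation":[0,0,0],"translation":[0,0,2.5],"grip":0},{"rotation":[0,0,0],"translation":[0,0,2.5],"grip":0}]'; python3 - <<'E'
from h import *
f=[]
for _ in range(6):
    imaging.camera("scene"); s=readout.get_obs(); f.append((s["ee_pos"][2],s["wrist_force"][2],s["grasp_force"]))
print(np.round(np.mean(f,0),4))
E
python3 -m jog '[{"rotation":[0,0,0],"translation":[0,0,1.5],"grip":0},{"rotation":[0,0,0],"translation":[0,0,1.5],"grip":0}]'; python3 - <<'E'
from h import *
f=[]
for _ in range(6):
    imaging.camera("scene"); s=readout.get_obs(); f.append((s["ee_pos"][2],s["wrist_force"][2],s["grasp_force"]))
print(np.round(np.mean(f,0),4))
E
```

```text
time: 9.5
ee_pos: [0.5085, -0.2017, 0.0509]
tcp_rot: [180.0, 0.0, 92.5]
wrist_force: [1.9, 1.0, 2.5]
opening: -0.0001
grasp_force: 1.8
[0.0504 4.543  2.0264]
time: 10.0
ee_pos: [0.5081, -0.2018, 0.0518]
tcp_rot: [-180.0, 0.0, 92.5]
wrist_force: [2.0, 0.5, 2.5]
opening: -0.0
grasp_force: 1.4
[0.0517 3.5711 1.4627]
```

The force follows the key's spring (4.5 N at the bottom, 3.6 N one millimetre up), so the blue key went fully down. Next is the yellow key.

```bash
python3 -m jog '[{"rotation":[0,0,0],"translation":[0,0,10],"grip":0},{"rotation":[0,0,0],"translation":[0,0,25],"grip":0},{"rotation":[0,0,0],"translation":[1,-23,25],"grip":0},{"rotation":[0,0,0],"translation":[2,-46,25],"grip":0},{"rotation":[0,0,0],"translation":[2,-46,25],"grip":0},{"rotation":[0,0,0],"translation":[2,-46,15],"grip":0},{"rotation":[0,0,0],"translation":[2,-46,8],"grip":0},{"rotation":[0,0,0],"translation":[2,-46,8],"grip":0}]'
```

```text
time: 11.1
ee_pos: [0.5094, -0.2466, 0.0582]
tcp_rot: [-179.9, -0.1, 92.5]
wrist_force: [-0.6, 0.8, 0.2]
opening: -0.0001
grasp_force: 0.0
```

```bash
python3 -m jog '[{"rotation":[0,0,0],"translation":[0,0,-4],"grip":0},{"rotation":[0,0,0],"translation":[0,0,-7],"grip":0},{"rotation":[0,0,0],"translation":[0,0,-8.5],"grip":0},{"rotation":[0,0,0],"translation":[0,0,-9.5],"grip":0},{"rotation":[0,0,0],"translation":[0,0,-9.5],"grip":0},{"rotation":[0,0,0],"translation":[0,0,-9.5],"grip":0}]'
```

```text
time: 11.7
ee_pos: [0.5105, -0.2477, 0.0507]
tcp_rot: [180.0, 0.0, 92.5]
wrist_force: [1.6, 1.3, 3.3]
opening: 0.0007
grasp_force: 1.9
```

```bash
python3 -m jog '[{"rotation":[0,0,0],"translation":[0,0,-0.7],"grip":0},{"rotation":[0,0,0],"translation":[0,0,-1.2],"grip":0},{"rotation":[0,0,0],"translation":[0,0,-1.2],"grip":0}]'
```

```text
time: 12.0
ee_pos: [0.5107, -0.2478, 0.0499]
tcp_rot: [179.9, 0.0, 92.5]
wrist_force: [1.0, 3.3, 8.6]
opening: 0.0001
grasp_force: 3.9
```

The yellow key is at the bottom: 8.6 N, at the same height as the blue key. I'm retracting and checking.

```bash
python3 -m jog '[{"rotation":[0,0,0],"translation":[0,0,10],"grip":0},{"rotation":[0,0,0],"translation":[0,0,40],"grip":0},{"rotation":[0,0,0],"translation":[-30,20,80],"grip":0},{"rotation":[0,0,0],"translation":[-70,50,110],"grip":0},{"rotation":[0,0,0],"translation":[-110,80,130],"grip":0},{"rotation":[0,0,0],"translation":[-140,110,150],"grip":0},{"rotation":[0,0,0],"translation":[-140,110,150],"grip":0},{"rotation":[0,0,0],"translation":[-140,110,150],"grip":0}]'
python3 - <<'E'
from h import *
im,D=imaging.camera("scene"); cv2.imwrite("pics/end.png",cv2.resize(im[130:260,230:420,::-1],(760,520)))
print(readout.get_obs()["wrist_force"])
E
```

```text
time: 12.8
ee_pos: [0.3698, -0.1374, 0.2005]
tcp_rot: [179.9, 0.1, 92.5]
wrist_force: [1.1, -0.3, 0.5]
opening: -0.0
grasp_force: 0.0
[ 0.32485959 -1.01765581 -0.04957477]
```

View pics/end.png

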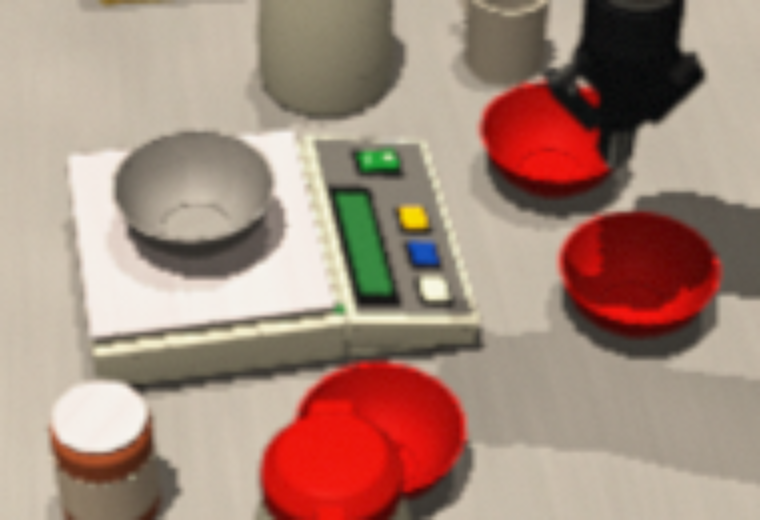

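The picture shows the bowl in place at (193,190), the rocker on at (378,160), the keys up at (413,217), (424,252) and (434,288), and the arm clear of everything.

```bash
python3 -c "
from workcell import bot; print(bot.job_done())"
```

```text
the job is handed in; nothing more can be done
None
```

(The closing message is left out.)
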